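Press the plunger into a desoldering pump

ROBOT

A 7-joint arm with a two-finger parallel gripper is mounted at the origin on the work surface. World frame = base frame: x ahead of the robot, y to its left, z up, the work surface at z = 0. Lengths are in m, angles in rad, forces in N, time in s.
With the tool pointing down it reaches from about 0.4 to 0.85 m from the base axis. Payload 10.4 kg.
Tool frame: the origin (TCP) lies at the centre of the arm's flange, where the gripper is bolted on; the fingertips stand 173 mm ahead of it and the grasp point (between the pads) lies 155 mm ahead of it; z points along the fingers, y is the line along which they close (so a half turn about z gives the same grasp; the last joint's range is limited). The gripper opens to 85 mm and grips with 20 to 120 N. Pads are 22 mm wide; open, the fingers measure 114 mm over their backs; the gripper's body (76 mm by 85 mm) begins 54 mm behind the grasp point. The pads swing forward as they close: fully open they stand 13 mm farther back than shut.
Start: joints at [1.324, 0.332, -0.065, 1.46, 0.022, 1.35, -0.088], TCP at [0.139, -0.609, 0.405] pointing down, gripper open.
Joint ranges: [-2.6, 2.6], [-0.5, 2.12], [-1.47, 1.34], [0.16, 2.42], [-1.27, 4.41], [0.06, 2.06], [-2.6, 2.6]. Speed limits (rad/s): [2.22, 2.22, 2.79, 2.79, 3.14, 3.14, 3.14].

INTERFACE

Orientations are given as a unit quaternion [x, y, z, w].
In Python, from workcell import manip, viewer, finder gives the robot as it stands.
- The arm moves only by the tool arm_command, never from a script. Its argument "plan" is a list of rows, each an object with "dp": the shift along the tool's x, y, z in mm, a list of three; "spin": the turn about the tool's z in rad. A call has 1 to 5 rows; each row shifts and turns the commanded pose from where the row before left it, along the tool's axes as they then stand; what a row does not reach is not made up. A row lasts 1/10 s, in which the tool goes at most 50 mm and 8.59 degrees, less where a joint would pass 70% of its speed; a pose out of reach is approached as far as the arm can. A call is refused whole if a number of a shift passes 50 or a number of a turn 0.15, either way. A call with a gripper value outside its range is refused whole. "grip" is the closure, from -1 (fully open) to 1 (shut), set as the call begins (left out, the last holds). The fingers move at their own pace and stop on an object; "newtons" is the grip in N (left out, the last holds). Time passes only in rows, so rows that do not move let the fingers close. It gives the time, the measured TCP pose, the force, the opening and the grip force at its end, in the units of the state.
- manip.get_obs(): the state, without advancing time (a new reading comes with each control period).
- viewer.camera(name): name is "side" or "top" or "wrist"; returns the picture (400x640x3 uint8, blue, green, red); there is no depth.
- viewer.camera_params(name): a dict with "vertical_fov" (degrees; the focal length in pixels is half the picture's height over the tangent of half this angle, whatever the lens; pixels are square), "cx", "cy" (the principal point, pixels), "R" (3x3) and "t" (3): a world point X has camera coordinates R X + t; the wrist camera has in their place "T_tool_cam" (4x4, takes a point from camera to tool coordinates, whose origin is the TCP and whose axes are the flange's). Camera axes: x right, y down, z forward; pixel columns grow to the right and rows downward; lengths in m; the calibration is good to about 2 mm. A picture is of the moment at which its call begins: read the wrist's pose just before it. camera_params takes no time and is no camera call.
- manip.hand_in(): hands the job in; it is judged then, once.
Trained networks look in the newest picture that a camera, given by its name, has taken for a name from the list of things; names that differ only in an ending like _2 or _b are one class to them, and where a whole thing is asked for, a point or a joint stands for the part that bears it (a point fixed in the world has none). Each returns a list of dicts, best first, with "score" (0 to 1); they miss things now and then, are a little off and sometimes report something else, mostly with a low value. They report only what shows in the picture. A call takes as long as a camera call.
- finder.find_in(camera, thing): "position" ([x, y, z] in m, in world coordinates, good to about 4 mm: the middle of the surface that is visible of it).
The state is a dict: "clock": time; "joint_pos": joint angles; "joint_velocities": joint speeds; "tau": joint torques, N m; "position": TCP position; "ee_rot": TCP orientation; "ft_force": force on the tool from outside, world axes, zero at the start; "torque": the same for the moment, N m; "grip_width": opening from 0.0 (shut) to 1.0 (fully open); "grasp_force": force on a finger pad.
Only numpy, scipy, OpenCV 4.12 (cv2) and the standard library are available. Lean on these libraries where they do the work, as an engineer would, in place of code of your own. Each camera call takes 0.05 s, during which the arm holds its last target. There are 200 camera calls.

TASK

Put the desoldering pump back together: take the long plunger rod (the tallest of the three in the wooden rack) and lower it foot first into the upright pump barrel until its foot rests on the piston, partway down. Let go of it there, then push down on top of its knob until the knob sits on the barrel's mouth.

Things in the scene. Friction and masses are not known exactly. Their poses are not given: they have to be found in the camera images.
- plunger: Long plunger rod, loose, upright in a rack hole, the tallest there (top 157 mm above the bench): steel shank 14 mm thick, 122 mm long, then a black cylindrical knob 36 mm across, 20 mm tall; 142 mm in all, about 80 g. Origin: centre of the foot; z along the rod to the knob. Take it from above by the knob's sides. Fingers reaching below the knob stop on the barrel's mouth before the rod is home.
- rack: Fixed plywood block 70 x 250 x 50 mm (x, y, z). Origin: centre of its underside. Holes 16 mm wide, 35 mm deep, in a row at y = -80, 0, 80 mm hold, in any order, the plunger and two bystanders: a short plunger (same knob, top 105 mm above the bench) and a nut driver (tapered handle, top 130 mm). Fingers closing along the rack's x axis clear the neighbours.
- barrel: Fixed aluminium tube, upright on a dark steel foot 85 x 85 x 20 mm. Origin: centre of the foot's underside, on the bore's axis; z up. Bore 17 mm wide, opening from 130 mm height as a funnel to 32 mm at the mouth; its rim is 42 mm across, 150 mm above the bench. With the rod home the knob sits on the rim: rod's foot 28 mm, knob's top 170 mm above the bench.
- piston (a joint): How far (m) the rubber piston inside the barrel has been pushed down: its upper face is 88 mm minus this above the bench. Starts at 0 to 0.015; 0.060 with the rod home. About 6 N pushes it; it stays where left. The rod's weight does not move it, so the rod set on it stands by itself in the bore, knob 45 to 60 mm above home, leaning up to 3 degrees.

How it is judged:
By the outcome, as a careful person would: the job done as asked, in the order asked, and still so for the second after the job is handed in, with the robot touching nothing.
It also fails if it takes over 51 s, if anything falls off the work surface, if the arm or the gripper's body presses on something with over 40 N, if the wrist force passes 120 N, or if a joint passes its speed limit or range.

## Working session

There is one attempt and no reset: what is moved stays moved. The work goes in short steps, Python scripts to look and compute and a tool call to move; the robot and the scene stay as the last step left them, time stands still between calls to the robot, and variables do not carry over. Pictures are saved under pics/ and viewed, at most 10 in all, crops included, and the job is handed in when it is done.

Besides the shell and the picture viewer there is one more tool, called after "Call:" as a command line: name --argument value ..., lists and objects as JSON in quotes. arm_command: Moves the arm, as the interface text tells. Its arguments: {"type":"object","properties":{"plan":{"type":"array","items":{"type":"object","properties":{"dp":{"type":"array","items":{"type":"number"}},"spin":{"type":"number"}}}},"grip":{"type":"number"},"newtons":{"type":"number"}},"required":["plan"]}

```bash
mkdir -p pics; python3 - <<'E'
from workcell import manip, viewer, finder
import cv2, numpy as np
o=manip.get_obs(); print({k:np.round(v,3).tolist() for k,v in o.items()})
for c in ["side","top"]:
    cv2.imwrite(f"pics/{c}0.png",viewer.camera(c)); p=viewer.camera_params(c)
    print(c,p["vertical_fov"],p["cx"],p["cy"],np.round(p["R"],4).tolist(),np.round(p["t"],4).tolist())
    for t in ["plunger","rack","barrel"]:
        print(c,t,[(np.round(d["position"],4).tolist(),round(d["score"],2)) for d in finder.find_in(c,t)[:3]])
print(np.round(viewer.camera_params("wrist")["T_tool_cam"],4).tolist(),manip.get_obs()["clock"])
E
```

```text
{'clock': 0.0, 'joint_pos': [1.324, 0.333, -0.065, 1.461, 0.022, 1.35, -0.089], 'joint_velocities': [-0.001, 0.0, 0.001, 0.001, 0.001, 0.001, 0.001], 'tau': [-0.001, -62.545, 0.048, -39.161, 0.016, 0.01, 0.0], 'position': [0.139, -0.609, 0.404], 'ee_rot': [0.994, 0.112, -0.0, -0.001], 'ft_force': [-0.558, 0.294, 0.31], 'torque': [0.004, 0.0, 0.021], 'grasp_force': 0.0, 'grip_width': 0.997}
side 47.007072823915436 323.0949965873921 203.46281847451343 [[-0.8024, -0.5965, -0.0172], [-0.3098, 0.441, -0.8423], [0.5101, -0.6706, -0.5387]] [0.4337, 0.218, 0.7281]
side plunger [([0.503, -0.3035, 0.132], 0.77), ([0.4771, 0.2561, 0.0196], 0.7)]
side rack [([0.4705, -0.1652, 0.0457], 0.69)]
side barrel [([0.4797, 0.2577, 0.0179], 0.71)]
top 44.984547722154495 328.81391887004173 197.17616625257455 [[0.1046, -0.9945, -0.0024], [-0.9705, -0.1015, -0.2185], [0.2171, 0.0252, -0.9758]] [-0.0508, 0.545, 0.9415]
top plunger [([0.5051, -0.3057, 0.1574], 0.93)]
top rack [([0.4888, -0.2155, 0.0491], 0.56)]
top barrel [([0.4802, 0.2386, 0.0196], 0.74)]
[[-0.0008, -0.9557, -0.2944, 0.0754], [1.0, -0.001, 0.0002, -0.0001], [-0.0005, -0.2944, 0.9557, 0.0311], [0.0, 0.0, 0.0, 1.0]] 0.4
```

View pics/top0.png

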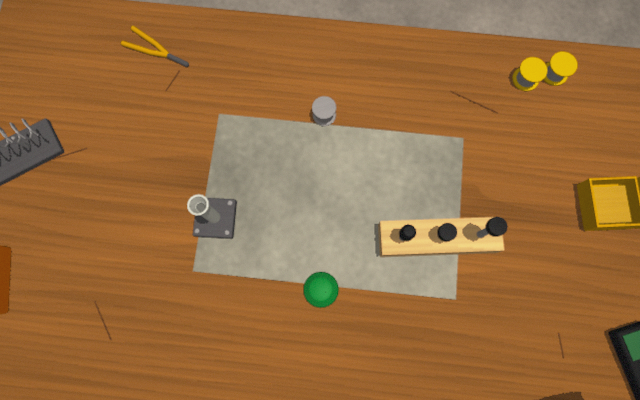

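View pics/side0.png

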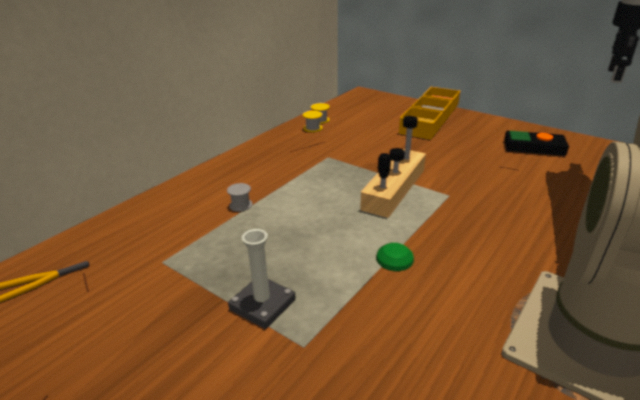

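The top view shows the long plunger's knob at about (496,227) at the rack's far end and the barrel's rim at (198,205). In the side view the knob is at (410,122) and the rim at (255,237). I'll refine these by fitting contours.

```bash
cat > h.py <<'E'
import numpy as np, cv2
from workcell import manip, viewer, finder
from scipy.spatial.transform import Rotation as Ro
from scipy.optimize import least_squares
def cam(name,obs=None):
    p=viewer.camera_params(name); f=200/np.tan(np.radians(p["vertical_fov"])/2)
    if name=="wrist":
        T=np.eye(4);T[:3,:3]=Ro.from_quat(obs["ee_rot"]).as_matrix();T[:3,3]=obs["position"]
        M=np.linalg.inv(T@np.array(p["T_tool_cam"])); R,t=M[:3,:3],M[:3,3]
    else: R,t=np.array(p["R"]),np.array(p["t"])
    return R,t,f,p["cx"],p["cy"]
def onz(c,u,v,z):
    R,t,f,cx,cy=c; o=-R.T@t; d=R.T@np.array([(u-cx)/f,(v-cy)/f,1]); return o+d*(z-o[2])/d[2]
def proj(c,X):
    R,t,f,cx,cy=c; q=np.asarray(X)@R.T+t; return np.c_[q[:,0]/q[:,2]*f+cx,q[:,1]/q[:,2]*f+cy]
E
python3 - <<'E'
from h import *
T=cam("top");S=cam("side")
it=cv2.imread("pics/top0.png");iS=cv2.imread("pics/side0.png")
def blob(im,x0,y0,x1,y1,test):
    m=test(im[y0:y1,x0:x1].astype(int)).astype(np.uint8)
    n,l,s,c=cv2.connectedComponentsWithStats(m); k=1+s[1:,4].argmax(); return c[k]+[x0,y0],s[k]+[x0,y0,0,0,0]
dark=lambda a:a.max(2)<60
print(blob(it,480,212,512,242,dark)); print(blob(iS,398,110,424,134,dark))
lt=lambda a:(a.min(2)>150)
print(blob(it,180,190,215,222,lt),blob(iS,238,225,275,255,lt))
# model: projected visible hull of knob
for nm,c,uv in(("top",T,(496,227)),("side",S,(410,122))): print(nm,"knob",onz(c,*uv,.147))
for nm,c,uv in(("top",T,(198,205)),("side",S,(255,237))): print(nm,"rim",onz(c,*uv,.15))
for uv in((380,222),(503,217),(381,249),(503,244)): print("rack top",onz(T,*uv,.05))
cv2.imwrite("pics/c.png",np.hstack([cv2.resize(it[185:245,170:235],None,fx=6,fy=6,interpolation=2),cv2.resize(it[205:265,450:515],None,fx=6,fy=6,interpolation=2)]))
E
```

```text
(array([496.0166113 , 226.26245847]), array([486, 217,  21,  19, 301]))
(array([409.55844156, 121.85714286]), array([403, 116,  14,  13, 154]))
(array([197.33566434, 204.45454545]), array([187, 195,  22,  20, 143])) (array([253.73863636, 234.56818182]), array([242, 229,  25,  14,  88]))
top knob [ 0.5037853  -0.31149742  0.147     ]
side knob [ 0.50337623 -0.30617547  0.147     ]
top rim [0.48678749 0.24678933 0.15      ]
side rim [0.48381486 0.25198985 0.15      ]
rack top [ 0.50820357 -0.10431386  0.05      ]
rack top [ 0.54526096 -0.35718229  0.05      ]
rack top [ 0.45262739 -0.11091274  0.05      ]
rack top [ 0.48892518 -0.35865917  0.05      ]
```

View pics/c.png

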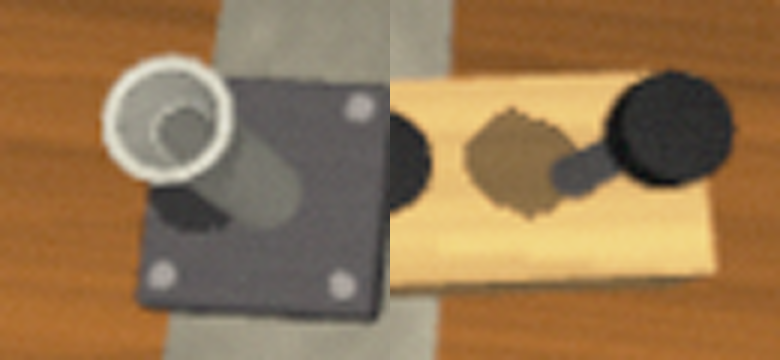

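The crops confirm that the rim is the white ring and the knob is the black disc at the rack's end. That puts the knob at about (0.504,-0.309), the rim at about (0.4855,0.249) and the rack's yaw at about +0.146. First I'll move above the knob and turn the tool.

Call:
arm_command --plan '[{"dp": [42, -21, 0]}, {"dp": [42, -21, 0]}, {"dp": [42, -21, 0]}, {"dp": [42, -21, 0]}, {"dp": [42, -21, 0]}]' --grip -1 --newtons 50

```text
invalid input at $.plan[0]: expected keys dp, spin
```

Call:
arm_command --plan '[{"dp": [42, -21, 0]}, {"dp": [42, -21, 0]}, {"dp": [42, -21, 0]}, {"dp": [42, -21, 0]}, {"dp": [42, -21, 0]}]'

```text
invalid input at $.plan[0]: expected keys dp, spin
```

Call:
arm_command --plan '[{"dp": [0, 0, 0], "spin": -0.148}, {"dp": [0, 0, 0], "spin": -0.148}, {"dp": [0, 0, 0], "spin": -0.148}, {"dp": [0, 0, 0], "spin": -0.148}, {"dp": [0, 0, 0], "spin": -0.148}]'

```text
clock: 0.9
position: [0.1387, -0.6094, 0.4047]
ee_rot: [0.885, 0.466, -0.0, 0.0]
ft_force: [-0.1, 0.2, 0.3]
grip_width: 1.004
grasp_force: 0.0
```

Call:
arm_command --plan '[{"dp": [0, 0, 0], "spin": -0.148}, {"dp": [0, 0, 0], "spin": -0.148}, {"dp": [0, 0, 0], "spin": -0.148}, {"dp": [0, 0, 0], "spin": -0.148}, {"dp": [0, 0, 0], "spin": -0.148}]'

```text
clock: 1.4
position: [0.1387, -0.6094, 0.4047]
ee_rot: [0.656, 0.755, -0.0, 0.0]
ft_force: [-0.5, -0.1, 0.4]
grip_width: 1.001
grasp_force: 0.0
```

```bash
python3 - <<'E'
from h import *
manip_o=manip.get_obs(); viewer.camera("wrist")
import time
o=manip.get_obs(); im=viewer.camera("wrist"); cv2.imwrite("pics/w1.png",im); c=cam("wrist",o)
np.savez("w1.npz",p=o["position"],q=o["ee_rot"])
R=Ro.from_quat(o["ee_rot"]).as_matrix(); print(o["clock"],o["position"],"x ang",np.arctan2(R[1,0],R[0,0]),"z",R[:,2],o["joint_pos"])
print([(d["position"],d["score"]) for d in finder.find_in("wrist","plunger")[:3]], proj(c,[[.504,-.309,.157]]))
E
```

```text
1.45 [ 0.13865601 -0.60942113  0.40470169] x ang 1.7191477125266674 z [-8.02796532e-05 -1.36751430e-05 -9.99999997e-01] [ 1.48018254  0.34573206 -0.26575452  1.45049517  0.09127655  1.35748178
  1.35845908]
[] [[1072.63137091 -223.70510238]]
```

View pics/w1.png

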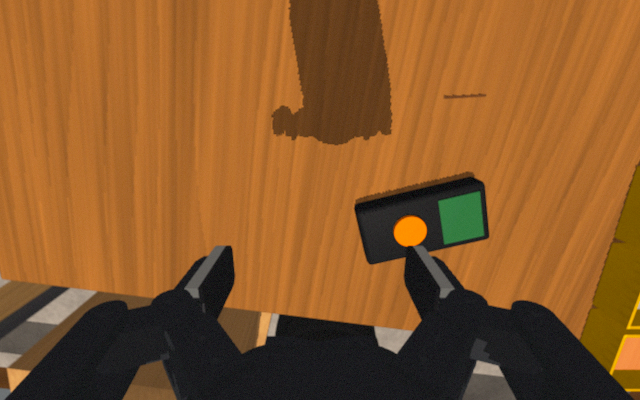

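The translations were refused because each row needs both keys, but the spin was carried out. The wrist view shows only bare bench. I'll send the translation again along the new tool axes.

Call:
arm_command --plan '[{"dp": [24, 40, 0], "spin": 0}, {"dp": [24, 40, 0], "spin": 0}, {"dp": [24, 40, 0], "spin": 0}, {"dp": [24, 40, 0], "spin": 0}, {"dp": [24, 40, 0], "spin": 0}]' --grip -1 --newtons 50

```text
clock: 2.05
position: [0.3222, -0.4625, 0.405]
ee_rot: [0.661, 0.751, -0.0, 0.0]
ft_force: [1.4, -0.5, 0.4]
grip_width: 0.998
grasp_force: 0.0
```

Call:
arm_command --plan '[{"dp": [24, 40, 0], "spin": 0}, {"dp": [24, 40, 0], "spin": 0}, {"dp": [24, 40, 0], "spin": 0}, {"dp": [24, 40, 0], "spin": 0}, {"dp": [24, 40, 0], "spin": 0}]'

```text
clock: 2.55
position: [0.5045, -0.3172, 0.4049]
ee_rot: [0.661, 0.751, -0.0, 0.0]
ft_force: [0.5, -1.4, -0.2]
grip_width: 1.001
grasp_force: 0.0
```

Call:
arm_command --plan '[{"dp": [0, 0, 0], "spin": 0}, {"dp": [0, 0, 0], "spin": 0}]'

```text
clock: 2.75
position: [0.5042, -0.3174, 0.4045]
ee_rot: [0.659, 0.752, 0.0, -0.0]
ft_force: [-0.6, -0.4, 0.0]
grip_width: 1.001
grasp_force: 0.0
```

```bash
python3 - <<'E'
from h import *
o=manip.get_obs(); im=viewer.camera("wrist"); cv2.imwrite("pics/w2.png",im); c=cam("wrist",o)
R=Ro.from_quat(o["ee_rot"]).as_matrix(); print(o["clock"],o["position"],"x ang",np.arctan2(R[1,0],R[0,0]),o["joint_pos"])
print([(d["position"],d["score"]) for d in finder.find_in("wrist","plunger")[:3]], proj(c,[[.504,-.309,.157]]))
E
```

```text
2.75 [ 0.504221   -0.31737654  0.40454047] x ang 1.7025403658109552 [ 0.91545004  0.31486929 -0.53299121  1.51980914  0.16166261  1.35127889
  0.50046367]
[([0.5045, -0.3045, 0.1559], 0.61)] [[319.8247625  194.19207593]]
```

View pics/w2.png

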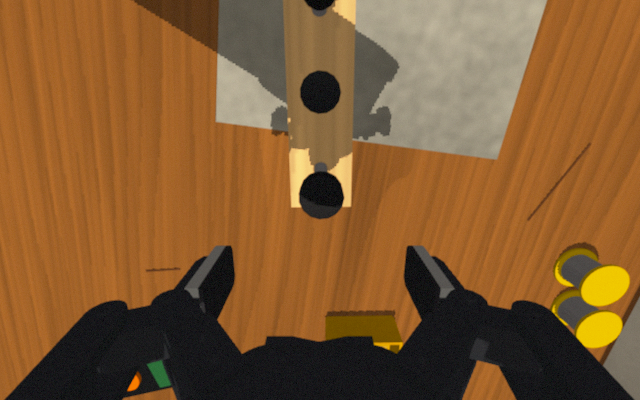

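The knob sits at (321,195), within 2 px of the prediction. I'll nudge, descend and close.

Call:
arm_command --plan '[{"dp": [8, 2, 20], "spin": 0}, {"dp": [0, 0, 30], "spin": 0}, {"dp": [0, 0, 25], "spin": 0}, {"dp": [0, 0, 18], "spin": 0}, {"dp": [0, 0, 0], "spin": 0}]'

```text
clock: 3.35
position: [0.5025, -0.3114, 0.3093]
ee_rot: [0.66, 0.751, -0.001, -0.002]
ft_force: [-1.1, -0.1, 0.5]
grip_width: 1.001
grasp_force: 0.0
```

Call:
arm_command --plan '[{"dp": [0, 0, 0], "spin": 0}, {"dp": [0, 0, 0], "spin": 0}, {"dp": [0, 0, 0], "spin": 0}, {"dp": [0, 0, 0], "spin": 0}, {"dp": [0, 0, 0], "spin": 0}]' --grip 1 --newtons 50

```text
clock: 3.85
position: [0.5046, -0.3105, 0.3131]
ee_rot: [0.659, 0.752, -0.0, 0.001]
ft_force: [-1.0, -0.6, 5.8]
grip_width: 0.398
grasp_force: 49.6
```

Call:
arm_command --plan '[{"dp": [0, 0, 0], "spin": 0}, {"dp": [0, 0, 0], "spin": 0}, {"dp": [0, 0, 0], "spin": 0}, {"dp": [0, 0, 0], "spin": 0}, {"dp": [0, 0, 0], "spin": 0}]'

```text
clock: 4.35
position: [0.5046, -0.3105, 0.3131]
ee_rot: [0.659, 0.752, -0.0, 0.001]
ft_force: [-2.0, -0.4, 7.1]
grip_width: 0.396
grasp_force: 49.6
```

Call:
arm_command --plan '[{"dp": [0, 0, -20], "spin": 0}, {"dp": [0, 0, -35], "spin": 0}, {"dp": [0, 0, -40], "spin": 0}, {"dp": [0, 0, -40], "spin": 0}, {"dp": [0, 0, -35], "spin": 0}]'

```text
clock: 4.85
position: [0.5041, -0.31, 0.4843]
ee_rot: [0.659, 0.753, 0.0, 0.001]
ft_force: [0.1, 0.3, -0.5]
grip_width: 0.397
grasp_force: 50.3
```

Call:
arm_command --plan '[{"dp": [0, 0, 0], "spin": 0}, {"dp": [0, 0, 0], "spin": 0}, {"dp": [0, 0, 0], "spin": 0}]'

```text
clock: 5.15
position: [0.5041, -0.3103, 0.4805]
ee_rot: [0.659, 0.753, -0.0, -0.001]
ft_force: [-0.8, -0.6, -0.7]
grip_width: 0.392
grasp_force: 50.3
```

```bash
python3 - <<'E'
from h import *
o=manip.get_obs(); a=viewer.camera("side"); b=viewer.camera("top"); p=o["position"]
print(o["clock"],p,o["ee_rot"],o["grip_width"],o["ft_force"])
pts=[p-[0,0,d] for d in(.155,.173,.297)]
ps,pt=proj(cam("side"),pts),proj(cam("top"),pts); print(ps,pt)
def crop(im,q,n=130,k=3):
    x,y=np.clip((q-n/2).astype(int),0,[640-n,400-n]); print(x,y); return cv2.resize(im[y:y+n,x:x+n],None,fx=k,fy=k)
cv2.imwrite("pics/l1.png",np.hstack([crop(a,ps[1]),crop(b,pt[1])]))
E
```

```text
5.15 [ 0.50408874 -0.3102847   0.48052537] [ 6.58562854e-01  7.52525216e-01 -2.15115028e-04 -8.48348665e-04] 0.3921892854736343 [-0.76293074 -0.58471647 -0.69641567]
[[417.40428701  45.69928397]
 [416.6531423   53.97287661]
 [411.84022403 106.9854642 ]] [[535.05983356 207.9045684 ]
 [530.21218314 210.2080086 ]
 [502.17283833 223.53136082]]
351 0
465 145
```

View pics/l1.png

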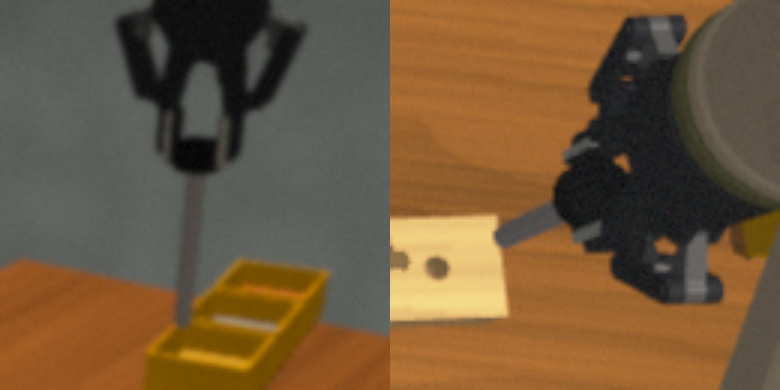

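The rod hangs straight: its foot is at (412,108) in the side view and (502,224) in the top view, both within 1 px of the prediction. Next I'll carry it to just short of the barrel and measure the rim with the wrist camera.

Call:
arm_command --plan '[{"dp": [46, 6, 0], "spin": 0}, {"dp": [47, 6, 0], "spin": 0}, {"dp": [47, 6, 0], "spin": 0}, {"dp": [47, 6, 0], "spin": 0}, {"dp": [47, 6, 0], "spin": 0}]'

```text
clock: 5.75
position: [0.5025, -0.0726, 0.481]
ee_rot: [0.659, 0.752, -0.0, -0.0]
ft_force: [0.7, 0.4, -0.1]
grip_width: 0.392
grasp_force: 50.3
```

Call:
arm_command --plan '[{"dp": [47, 6, 0], "spin": 0}, {"dp": [47, 6, 0], "spin": 0}, {"dp": [47, 5, 0], "spin": 0}, {"dp": [47, 5, 0], "spin": 0}, {"dp": [40, 5, 0], "spin": 0}]'

```text
clock: 6.25
position: [0.4987, 0.1576, 0.4812]
ee_rot: [0.658, 0.753, -0.0, -0.0]
ft_force: [0.0, -0.3, -1.1]
grip_width: 0.396
grasp_force: 50.3
```

Call:
arm_command --plan '[{"dp": [0, 0, 0], "spin": 0}, {"dp": [0, 0, 0], "spin": 0}, {"dp": [0, 0, 0], "spin": 0}, {"dp": [0, 0, 0], "spin": 0}]'

```text
clock: 6.65
position: [0.4999, 0.1538, 0.4814]
ee_rot: [0.659, 0.752, -0.0, 0.0]
ft_force: [-0.4, 0.1, -1.6]
grip_width: 0.399
grasp_force: 50.3
```

```bash
python3 - <<'E'
from h import *
o=manip.get_obs(); im=viewer.camera("wrist"); cv2.imwrite("pics/w3.png",im); c=cam("wrist",o)
R=Ro.from_quat(o["ee_rot"]).as_matrix(); print(o["clock"],o["position"],R[:,0],R[:,2],o["grip_width"],o["ft_force"])
q=proj(c,[[.4863,.2495,.15],[.4963,.2495,.15],[.4863,.2595,.15]]);print(q, "foot",proj(c,[o["position"]+.297*R[:,2]]))
g=im.min(2); x0,y0=(q[0]-45).astype(int); x0,y0=max(x0,0),max(y0,0)
m=(g[y0:y0+90,x0:x0+90]>140).astype(np.uint8); n,l,s,ce=cv2.connectedComponentsWithStats(m); k=1+s[1:,4].argmax()
pts=np.argwhere(l==k)[:,::-1].astype(np.float32)+[x0,y0]; h=cv2.convexHull(pts.astype(np.float32)); e=cv2.fitEllipse(h); print(s[k],e, onz(c,*e[0],.15))
E
```

```text
6.65 [0.49986495 0.15380567 0.48138156] [-1.30273361e-01  9.91477992e-01 -4.92976562e-04] [-4.16703006e-04 -5.51965601e-04 -9.99999761e-01] 0.3990877736742609 [-0.37679014  0.09589425 -1.63781463]
[[317.74969218  80.02101202]
 [328.08631748  81.46490189]
 [319.10244092  68.82702417]] foot [[318.70649185 187.0310062 ]]Traceback (most recent call last):
  File "<stdin>", line 6, in <module>
ValueError: attempt to get argmax of an empty sequence
```

View pics/w3.png

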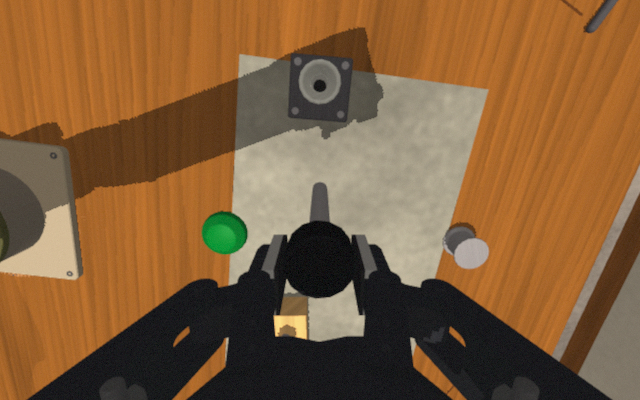

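The rim shows centred near (320,81), against a prediction of (318,80), and the rod foot is near (320,185). So the barrel is at about (0.4875,0.2487), and I'll move above it and begin lowering.

Call:
arm_command --plan '[{"dp": [30, 0, 0], "spin": 0}, {"dp": [40, 0, 0], "spin": 0}, {"dp": [26, 0, 0], "spin": 0}, {"dp": [0, 0, 0], "spin": 0}, {"dp": [0, 0, 0], "spin": 0}]'

```text
clock: 7.2
position: [0.4869, 0.2501, 0.4815]
ee_rot: [0.659, 0.753, -0.0, 0.0]
ft_force: [0.2, -0.6, 0.0]
grip_width: 0.397
grasp_force: 50.3
```

Call:
arm_command --plan '[{"dp": [0, 0, 0], "spin": 0}, {"dp": [0, 0, 10], "spin": 0}, {"dp": [0, 0, 10], "spin": 0}, {"dp": [0, 0, 10], "spin": 0}, {"dp": [0, 0, 0], "spin": 0}]'

```text
clock: 7.7
position: [0.4867, 0.2497, 0.4497]
ee_rot: [0.659, 0.752, -0.001, -0.0]
ft_force: [-0.8, 0.6, -0.7]
grip_width: 0.401
grasp_force: 50.3
```

```bash
python3 - <<'E'
from h import *
o=manip.get_obs(); a=viewer.camera("side"); b=viewer.camera("top"); p=o["position"]
print(o["clock"],p,o["ft_force"])
pts=[p-[0,0,.297],[.4875,.2487,.15]]
ps,pt=proj(cam("side"),pts),proj(cam("top"),pts); print(ps,pt)
def crop(im,q,n=100,k=4):
    x,y=np.clip((q-n/2).astype(int),0,[640-n,400-n]); print(x,y); return cv2.resize(im[y:y+n,x:x+n],None,fx=k,fy=k)
cv2.imwrite("pics/b1.png",np.hstack([crop(a,ps[1]),crop(b,pt[1])]))
E
```

```text
7.7 [0.48666336 0.24969588 0.44972517] [-0.80048652  0.64819622 -0.71838897]
[[254.53259328 234.27821645]
 [254.75438704 235.17718154]] [[196.06783196 204.61124871]
 [197.05721515 204.52676897]]
204 185
147 154
```

View pics/b1.png

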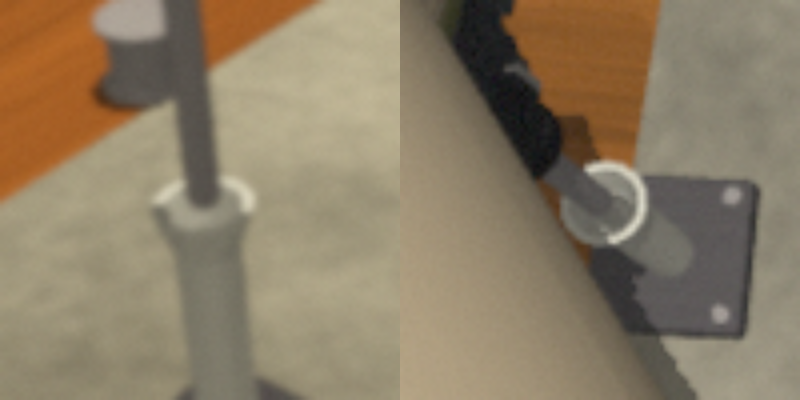

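The side and top crops both show the foot entering the mouth, centred within about 2 mm. I'll lower it slowly and watch the force.

Call:
arm_command --plan '[{"dp": [0, 0, 6], "spin": 0}, {"dp": [0, 0, 6], "spin": 0}, {"dp": [0, 0, 6], "spin": 0}, {"dp": [0, 0, 6], "spin": 0}, {"dp": [0, 0, 0], "spin": 0}]'

```text
clock: 8.3
position: [0.4867, 0.2501, 0.4266]
ee_rot: [0.659, 0.753, -0.001, -0.0]
ft_force: [-0.0, 0.2, -0.4]
grip_width: 0.396
grasp_force: 50.3
```

Call:
arm_command --plan '[{"dp": [0, 0, 4], "spin": 0}, {"dp": [0, 0, 4], "spin": 0}, {"dp": [0, 0, 4], "spin": 0}, {"dp": [0, 0, 0], "spin": 0}, {"dp": [0, 0, 0], "spin": 0}]'

```text
clock: 8.8
position: [0.4868, 0.2503, 0.4157]
ee_rot: [0.659, 0.753, -0.0, 0.0]
ft_force: [0.3, -0.5, 0.4]
grip_width: 0.395
grasp_force: 50.3
```

Call:
arm_command --plan '[{"dp": [0, 0, 5], "spin": 0}, {"dp": [0, 0, 5], "spin": 0}, {"dp": [0, 0, 5], "spin": 0}, {"dp": [0, 0, 5], "spin": 0}, {"dp": [0, 0, 0], "spin": 0}]'

```text
clock: 9.3
position: [0.4867, 0.2502, 0.3948]
ee_rot: [0.659, 0.753, -0.001, -0.0]
ft_force: [-0.4, -0.0, -0.5]
grip_width: 0.396
grasp_force: 50.3
```

Call:
arm_command --plan '[{"dp": [0, 0, 2], "spin": 0}, {"dp": [0, 0, 2], "spin": 0}, {"dp": [0, 0, 2], "spin": 0}, {"dp": [0, 0, 0], "spin": 0}, {"dp": [0, 0, 0], "spin": 0}]'

```text
clock: 9.8
position: [0.4868, 0.2503, 0.3897]
ee_rot: [0.659, 0.753, -0.0, 0.0]
ft_force: [-0.7, 0.9, 0.1]
grip_width: 0.397
grasp_force: 50.3
```

Call:
arm_command --plan '[{"dp": [0, 0, 1], "spin": 0}, {"dp": [0, 0, 1], "spin": 0}, {"dp": [0, 0, 1], "spin": 0}, {"dp": [0, 0, 0], "spin": 0}, {"dp": [0, 0, 0], "spin": 0}]'

```text
clock: 10.3
position: [0.4868, 0.2504, 0.3867]
ee_rot: [0.659, 0.753, -0.0, 0.0]
ft_force: [-0.8, -0.7, -0.3]
grip_width: 0.398
grasp_force: 50.3
```

Call:
arm_command --plan '[{"dp": [0, 0, 1], "spin": 0}, {"dp": [0, 0, 1], "spin": 0}, {"dp": [0, 0, 1], "spin": 0}, {"dp": [0, 0, 0], "spin": 0}]'

```text
clock: 10.7
position: [0.4868, 0.2503, 0.3835]
ee_rot: [0.659, 0.753, -0.0, 0.0]
ft_force: [-0.1, -0.2, -0.6]
grip_width: 0.399
grasp_force: 50.3
```

Call:
arm_command --plan '[{"dp": [0, 0, 1], "spin": 0}, {"dp": [0, 0, 1], "spin": 0}, {"dp": [0, 0, 1], "spin": 0}, {"dp": [0, 0, 0], "spin": 0}]'

```text
clock: 11.1
position: [0.4868, 0.2503, 0.3805]
ee_rot: [0.659, 0.753, -0.0, -0.0]
ft_force: [0.2, -0.9, -0.8]
grip_width: 0.399
grasp_force: 50.3
```

Call:
arm_command --plan '[{"dp": [0, 0, 1], "spin": 0}, {"dp": [0, 0, 1], "spin": 0}, {"dp": [0, 0, 1], "spin": 0}, {"dp": [0, 0, 0], "spin": 0}]'

```text
clock: 11.5
position: [0.4868, 0.2503, 0.3775]
ee_rot: [0.659, 0.753, -0.0, -0.0]
ft_force: [-0.1, -0.6, -0.1]
grip_width: 0.393
grasp_force: 50.3
```

Call:
arm_command --plan '[{"dp": [0, 0, 1], "spin": 0}, {"dp": [0, 0, 1], "spin": 0}, {"dp": [0, 0, 0], "spin": 0}]'

```text
clock: 11.8
position: [0.4868, 0.2505, 0.376]
ee_rot: [0.659, 0.753, 0.0, 0.0]
ft_force: [-1.4, -0.6, 3.2]
grip_width: 0.396
grasp_force: 50.7
```

The force has risen to 3.2 N, so the foot is on the piston. I'll let go.

Call:
arm_command --plan '[{"dp": [0, 0, 0], "spin": 0}, {"dp": [0, 0, 0], "spin": 0}, {"dp": [0, 0, 0], "spin": 0}, {"dp": [0, 0, 0], "spin": 0}, {"dp": [0, 0, 0], "spin": 0}]' --grip -1

```text
clock: 12.3
position: [0.4868, 0.2503, 0.3756]
ee_rot: [0.659, 0.753, -0.0, 0.0]
ft_force: [-0.2, -0.7, 0.1]
grip_width: 1.002
grasp_force: 0.0
```

Call:
arm_command --plan '[{"dp": [0, 0, 0], "spin": 0}, {"dp": [0, 0, -10], "spin": 0}, {"dp": [0, 0, -25], "spin": 0}, {"dp": [0, 0, -30], "spin": 0}, {"dp": [0, 0, -20], "spin": 0}]'

```text
clock: 12.8
position: [0.4867, 0.2506, 0.4634]
ee_rot: [0.658, 0.753, 0.001, 0.0]
ft_force: [0.3, 0.4, 0.6]
grip_width: 0.999
grasp_force: 0.0
```

Call:
arm_command --plan '[{"dp": [0, 0, 0], "spin": 0}, {"dp": [0, 0, 0], "spin": 0}, {"dp": [0, 0, 0], "spin": 0}, {"dp": [0, 0, 0], "spin": 0}, {"dp": [0, 0, 0], "spin": 0}]' --grip 1

```text
clock: 13.3
position: [0.4867, 0.2502, 0.46]
ee_rot: [0.659, 0.753, -0.0, -0.0]
ft_force: [-0.1, -0.6, -1.2]
grip_width: 0.143
grasp_force: 0.0
```

Call:
arm_command --plan '[{"dp": [0, 0, 0], "spin": 0}, {"dp": [0, 0, 0], "spin": 0}, {"dp": [0, 0, 0], "spin": 0}, {"dp": [0, 0, 0], "spin": 0}, {"dp": [0, 0, 0], "spin": 0}]'

```text
clock: 13.8
position: [0.4868, 0.2503, 0.4607]
ee_rot: [0.659, 0.753, -0.0, 0.0]
ft_force: [-0.2, -1.0, -0.6]
grip_width: 0.001
grasp_force: 0.0
```

```bash
python3 - <<'E'
from h import *
o=manip.get_obs(); a=viewer.camera("side"); w=viewer.camera("wrist"); p=o["position"]; c=cam("wrist",o)
print(o["clock"],p,o["ft_force"],o["grip_width"])
print([(d["position"],d["score"]) for d in finder.find_in("wrist","plunger")[:2]+finder.find_in("side","plunger")[:2]])
# knob top if upright; TCP-axis point at knob top
print(proj(c,[[p[0],p[1],.22],[p[0]+.01,p[1],.22]]),proj(cam("side"),[[p[0],p[1],.22]]))
cv2.imwrite("pics/r1.png",np.hstack([cv2.resize(a[100:300,180:330],(450,600)),cv2.resize(w[130:400,245:395],(333,600))]))
E
```

```text
13.8 [0.48679213 0.25033445 0.46069004] [-0.16498349 -1.00347044 -0.58030248] 0.0010011482526953357
[([0.4848, 0.2567, 0.215], 0.57), ([0.4848, 0.2539, 0.208], 0.84)]
[[318.67222323 207.21233762]
 [331.69360423 208.84080116]] [[249.80174296 198.30758901]]
```

View pics/r1.png

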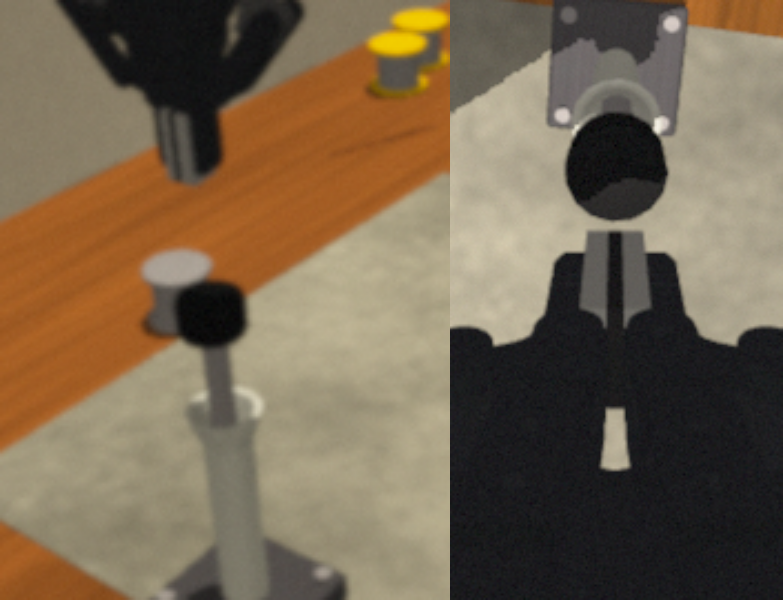

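The rod stands in the bore with its knob at about (320,205) in the wrist view, some 2 mm ahead of the tool axis, and the fingers are shut above it. Now I'll push it down.

Call:
arm_command --plan '[{"dp": [2, 0, 15], "spin": 0}, {"dp": [0, 0, 20], "spin": 0}, {"dp": [0, 0, 15], "spin": 0}, {"dp": [0, 0, 10], "spin": 0}, {"dp": [0, 0, 0], "spin": 0}]'

```text
clock: 14.5
position: [0.4863, 0.252, 0.3991]
ee_rot: [0.659, 0.753, -0.001, -0.001]
ft_force: [0.3, 0.3, 0.1]
grip_width: -0.001
grasp_force: 0.0
```

Call:
arm_command --plan '[{"dp": [0, 0, 3], "spin": 0}, {"dp": [0, 0, 3], "spin": 0}, {"dp": [0, 0, 3], "spin": 0}, {"dp": [0, 0, 3], "spin": 0}, {"dp": [0, 0, 3], "spin": 0}]'

```text
clock: 15.0
position: [0.4867, 0.2526, 0.3864]
ee_rot: [0.659, 0.753, 0.001, 0.0]
ft_force: [-0.3, 0.3, 6.2]
grip_width: 0.002
grasp_force: 2.7
```

Call:
arm_command --plan '[{"dp": [0, 0, 3], "spin": 0}, {"dp": [0, 0, 3], "spin": 0}, {"dp": [0, 0, 3], "spin": 0}, {"dp": [0, 0, 3], "spin": 0}, {"dp": [0, 0, 0], "spin": 0}]'

```text
clock: 15.5
position: [0.4866, 0.2524, 0.3739]
ee_rot: [0.659, 0.753, 0.0, 0.0]
ft_force: [-0.3, 0.5, 2.6]
grip_width: -0.002
grasp_force: 0.8
```

Call:
arm_command --plan '[{"dp": [0, 0, 3], "spin": 0}, {"dp": [0, 0, 3], "spin": 0}, {"dp": [0, 0, 3], "spin": 0}, {"dp": [0, 0, 3], "spin": 0}, {"dp": [0, 0, 3], "spin": 0}]'

```text
clock: 16.0
position: [0.4867, 0.2525, 0.3591]
ee_rot: [0.659, 0.753, 0.001, 0.0]
ft_force: [-0.6, 0.2, 5.3]
grip_width: 0.002
grasp_force: 2.7
```

Call:
arm_command --plan '[{"dp": [0, 0, 3], "spin": 0}, {"dp": [0, 0, 3], "spin": 0}, {"dp": [0, 0, 2], "spin": 0}, {"dp": [0, 0, 2], "spin": 0}, {"dp": [0, 0, 2], "spin": 0}]'

```text
clock: 16.5
position: [0.4867, 0.2525, 0.3471]
ee_rot: [0.659, 0.753, 0.0, 0.0]
ft_force: [-0.5, -0.2, 5.9]
grip_width: -0.004
grasp_force: 2.6
```

Call:
arm_command --plan '[{"dp": [0, 0, 1], "spin": 0}, {"dp": [0, 0, 1], "spin": 0}, {"dp": [0, 0, 1], "spin": 0}, {"dp": [0, 0, 0], "spin": 0}]'

```text
clock: 16.9
position: [0.4866, 0.2524, 0.344]
ee_rot: [0.659, 0.753, 0.0, 0.0]
ft_force: [-0.6, -0.2, 2.9]
grip_width: 0.001
grasp_force: 2.1
```

Call:
arm_command --plan '[{"dp": [0, 0, 1], "spin": 0}, {"dp": [0, 0, 1], "spin": 0}, {"dp": [0, 0, 0], "spin": 0}]'

```text
clock: 17.2
position: [0.4867, 0.2526, 0.3432]
ee_rot: [0.659, 0.753, 0.0, 0.001]
ft_force: [-4.5, -2.9, 16.7]
grip_width: 0.0
grasp_force: 8.7
```

Call:
arm_command --plan '[{"dp": [0, 0, 1], "spin": 0}, {"dp": [0, 0, 0], "spin": 0}, {"dp": [0, 0, 0], "spin": 0}]'

```text
clock: 17.5
position: [0.4867, 0.2527, 0.3431]
ee_rot: [0.659, 0.752, 0.0, 0.001]
ft_force: [-8.4, -6.1, 25.7]
grip_width: -0.005
grasp_force: 13.0
```

The force has climbed to 26 N with the TCP stalled at z = 0.343, so the knob is on the rim. I'll retreat and check.

Call:
arm_command --plan '[{"dp": [0, 0, -4], "spin": 0}, {"dp": [0, 0, -20], "spin": 0}, {"dp": [0, 0, -30], "spin": 0}, {"dp": [0, 0, -30], "spin": 0}, {"dp": [0, 0, -20], "spin": 0}]'

```text
clock: 18.0
position: [0.4864, 0.2524, 0.4463]
ee_rot: [0.659, 0.753, 0.0, 0.0]
ft_force: [0.3, -0.2, -0.3]
grip_width: 0.001
grasp_force: 0.0
```

Call:
arm_command --plan '[{"dp": [0, 0, 0], "spin": 0}, {"dp": [0, 0, 0], "spin": 0}, {"dp": [0, 0, 0], "spin": 0}]'

```text
clock: 18.3
position: [0.4864, 0.252, 0.4434]
ee_rot: [0.659, 0.753, -0.001, -0.0]
ft_force: [0.1, -0.5, -1.2]
grip_width: -0.003
grasp_force: 0.0
```

```bash
python3 - <<'E'
from h import *
o=manip.get_obs(); a=viewer.camera("side"); print(o["clock"],o["position"],o["ft_force"])
cv2.imwrite("pics/e1.png",cv2.resize(a[130:330,180:330],(450,600)))
E
```

```text
18.3 [0.48639668 0.25200587 0.44335415] [ 0.14951668 -0.50735931 -1.18168181]
```

View pics/e1.png

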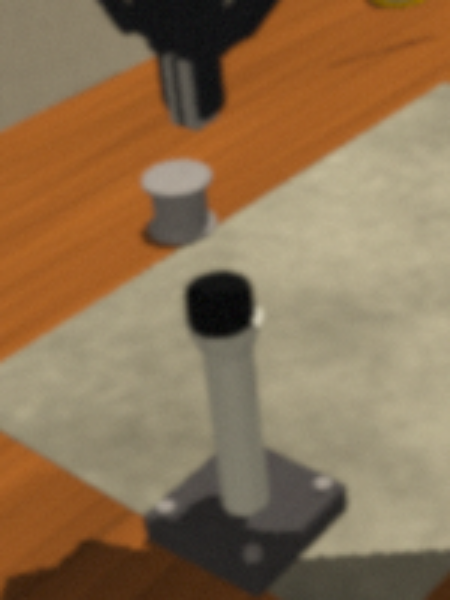

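The knob sits flush on the rim at crop position (219,305), with no gap, and the gripper is clear of it.

```bash
python3 -c "
from workcell import manip
print(manip.hand_in())"
```

```text
the job is handed in; nothing more can be done
None
```

The long plunger is in the barrel, pushed down until its knob sits on the mouth, and the job was handed in at about 18 s with the gripper clear of everything.

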